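# Ready the food warmer and switch its lamp on

## Task

Take the seasoning shaker off the warmer and stand it on the cork mat in the condiment tray. Then set the covered dish wholly on the warmer's white panel, lengthwise from front to back with its handle square to the hood, and then switch the lamp on by pushing the bar switch, hidden behind the visor, fully up from below. Set things down rather than drop them, keep the dish and the shaker upright, and leave the bottle, jar, tumbler, bowl and open pan where they are.

Things in the scene. Friction and masses are not known exactly. Their poses are not given: they have to be found in the camera images.
- panel (a point): Food warmer, fixed: dark base plate 220 x 290 x 10 mm carrying a raised white ceramic panel 180 (x) x 240 mm (y). Point: centre of the panel's top face, 18 mm above the counter. x to the warmer's back, y along its width, z up; its open front looks along -x, roughly at the robot. Two 16 mm square rear posts at x +98, y +-132 mm carry a white hood.
- visor (a point): Middle of the lower front edge of the warmer's splash visor, an aluminium lip 4 mm thick, 300 mm wide, reaching 20 mm forward along the hood's lower front edge. Axes as panel, from which it lies 42 mm forward and 261 mm up. The hood spans x +20 to +157 mm from here, z 0 to +36 mm, 300 mm wide. Only the switch hangs lower (amber tubes at the back, 18 mm).
- switch_face (a point): Lamp switch: grey bar 26 (x) x 66 mm (y, along the visor), hanging under the hood behind the visor; pushed straight up. Point: centre of its underside, moving with it. Its front edge is 17 mm behind the visor's front edge; underside 44 mm below the visor's when off, 34 mm when on. Place along the visor varies; a black clip with a clear pilot dome on the hood's top is straight above it.
- paddle (a joint): Travel of the lamp switch in m, growing upward: 0 to 0.002 at the start (off), 0.010 fully up (on). It takes about 3 to 4 N to move and stays where it is left.
- dish_centre (a point): Covered steel serving dish, lid fixed on, 142 (x) x 107 (y) mm, 105 mm high, about 0.5 kg, on the counter. Point: its centre, 52.5 mm above its underside. Handle: black straight bar along x, 92 mm long, 14 mm wide and high, its middle 45.5 mm above this point; under it, between end posts at x +-41 mm (10 mm thick), 26 mm are free above the lid.
- shaker_centre (a point): Seasoning shaker: metal cylinder 54 mm across (57 mm at the domed top, from 96 mm up), 120 mm high, about 0.22 kg, standing on the warmer's panel at the start. Point: on its axis, 60 mm above its underside. z is its axis.
- mat_top (a point): Round cork mat, 72 mm across, 3 mm thick, in the free place of the wooden condiment tray. Point: centre of its top, 8 mm above the counter; x points away from the robot across the tray, y along the tray. Tray: 236 (y) x 104 mm (x), walls 24 mm high, 4 mm thick; the mat and the jar stand side by side along its length, 115 mm apart.
- jar: Bystander: amber glass jar with a steel cap, 56 mm across, 95 mm high, standing in the tray's other place. Origin at the centre of its underside.
- oil_bottle: Bystander: green glass oil bottle, 62 mm across, 190 mm high. Origin at the centre of its underside.
- open_pan: Bystander: open steel pan with the same outline as the dish (142 x 107 mm) but 55 mm high, without lid or handle. Origin at the centre of its underside.
- tumbler: Bystander: steel tumbler, 72 mm across, 130 mm high, beside the warmer's right-hand end. Origin at the centre of its underside.
- bowl: Bystander: white bowl, 110 mm across, 50 mm high, beside the warmer's left-hand end. Origin at the centre of its underside.

How it is judged:
By the outcome, as a careful person would: the job done as asked, in the order asked, and still so for the second after the job is handed in, with the robot touching nothing.
It also fails if it takes over 72 s, if anything falls off the work surface, if the arm or the gripper's body presses on something with over 40 N, if the wrist force passes 120 N, or if a joint passes its speed limit or range.

## Robot

A 6-joint arm with a two-finger parallel gripper is mounted at the origin on the work surface. World frame = base frame: x ahead of the robot, y to its left, z up, the work surface at z = 0. Lengths are in m, angles in degrees, forces in N, time in s.
With the tool pointing down it reaches from about 0.3 to 0.75 m from the base axis. Payload 8.5 kg.
Tool frame: the origin (TCP) lies midway between the tips of the shut fingers; the grasp point (between the pads) lies env.tcp_to_grasp behind it (env.tcp_to_grasp is the distance from the TCP to the grasp point, in m); z points along the fingers, y is the line along which they close (so a half turn about z gives the same grasp; the last joint's range is limited). The gripper opens to 85 mm and grips with 20 to 120 N. Pads are 22 mm wide; open, the fingers measure 114 mm over their backs; the gripper's body (76 mm by 85 mm) begins 54 mm behind the grasp point. The pads swing forward as they close: fully open they stand 13 mm farther back than shut.
Start: joints at [64.441, 21.807, 74.336, -0, 83.858, -12.336], TCP at [0.126, 0.535, 0.231] pointing down, gripper open.
Joint ranges: [-178.18, 178.18], [-50.72, 133.34], [12.68, 142.11], [-81.47, 261.47], [9.98, 163.14], [-165.26, 165.26]. Speed limits (degrees/s): [136.94, 136.94, 180, 180, 180, 180].

## Interface

Orientations are given as a 3x3 rotation matrix whose columns are the frame's x, y, z axes.
In Python, from rig import observe, optics, job, env gives the robot as it stands. The module is installed in compiled form; this text tells all that it offers.
- The arm moves only by the shell command python3 -m jog 'ROWS' [FORCE]. ROWS is JSON, a list of rows, each a list of 7 numbers: the turn, a rotation vector about the tool's x, y, z in rad, then the shift along the tool's x, y, z in m, then the opening in per cent of the stroke, from 0 (shut) to 100 (fully open). A call has 1 to 10 rows; each row shifts and turns the commanded pose from where the row before left it, along the tool's axes as they then stand; what a row does not reach is not made up. A row lasts 1/8 s, in which the tool goes at most 62.5 mm and 10.7 degrees, less where a joint would pass 70% of its speed; a pose out of reach is approached as far as the arm can. A call is refused whole if a number of a shift passes 0.0625 or a number of a turn 0.188, either way. A call with a gripper value outside its range is refused whole. The fingers move at their own pace and stop on an object; FORCE is the grip in N (left out, the last holds). Time passes only in rows, so rows that do not move let the fingers close. It gives the time, the measured TCP pose, the force, the opening and the grip force at its end, in the units of the state.
- observe(): the state, without advancing time (a new reading comes with each control period).
- optics.get_image(name): name is "scene" or "top" or "wrist"; returns a dict with "pixels" (384x512x3 uint8, red, green, blue), "mtx" (3x3 intrinsics, pixels), "rvec" (rotation vector, rad) and "tvec" (3), from world to camera coordinates, as OpenCV has them. Camera axes: x right, y down, z forward; pixel columns grow to the right and rows downward; lengths in m; the calibration is good to about 2 mm. A picture is of the moment at which its call begins. There is no depth.
- job.close_job(): hands the job in; it is judged then, once.
The state is a dict: "time_s": time; "q": joint angles; "qvel": joint speeds; "joint_efforts": joint torques, N m; "position": TCP position; "tool_rot": TCP orientation; "ft_force": force on the tool from outside, world axes, zero at the start; "wrist_torque": the same for the moment, N m; "grip_width": finger opening in m; "gripper_force": force on a finger pad.
Only numpy, scipy, OpenCV 4.12 (cv2) and the standard library are available. Lean on these libraries where they do the work, as an engineer would, in place of code of your own. Each camera call takes 0.05 s, during which the arm holds its last target. There are 200 camera calls.

## Working session

There is one attempt and no reset: what is moved stays moved. The work goes in short steps, Python scripts to look and compute and a shell command to move; the robot and the scene stay as the last step left them, time stands still between calls to the robot, and variables do not carry over. Pictures are saved under pics/ and viewed, at most 10 in all, crops included, and the job is handed in when it is done.

```bash
mkdir -p pics
python3 - <<'E'
from rig import observe, optics, job, env
import cv2
s=observe();print(s['time_s'],s['position'],s['tool_rot'],env.tcp_to_grasp)
for n in("scene","top"):
    d=optics.get_image(n);cv2.imwrite(f'pics/{n}0.png',cv2.resize(d['pixels'][:,:,::-1],(800,600),interpolation=cv2.INTER_CUBIC))
    print(n,d['mtx'],d['rvec'],d['tvec'])
E
```

```text
0.0 [0.12570142 0.53512949 0.23072572] [[-9.73479943e-01  2.28771589e-01 -6.00110390e-04]
 [ 2.28772204e-01  9.73479077e-01 -1.32846066e-03]
 [ 2.80280852e-04 -1.43051839e-03 -9.99998938e-01]] 0.0187
scene [[352.01143381   0.         259.56489238]
 [  0.         352.01143381 192.95678694]
 [  0.           0.           1.        ]] [ 2.29135632 -0.48473914  0.1858928 ] [-0.46580879  0.24470909  0.9938821 ]
top [[376.72150081   0.         255.43677799]
 [  0.         376.72150081 184.99119184]
 [  0.           0.           1.        ]] [ 2.16532145 -2.16428879  0.15624919] [-0.05859306  0.52708882  1.12282019]
```

View pics/scene0.png

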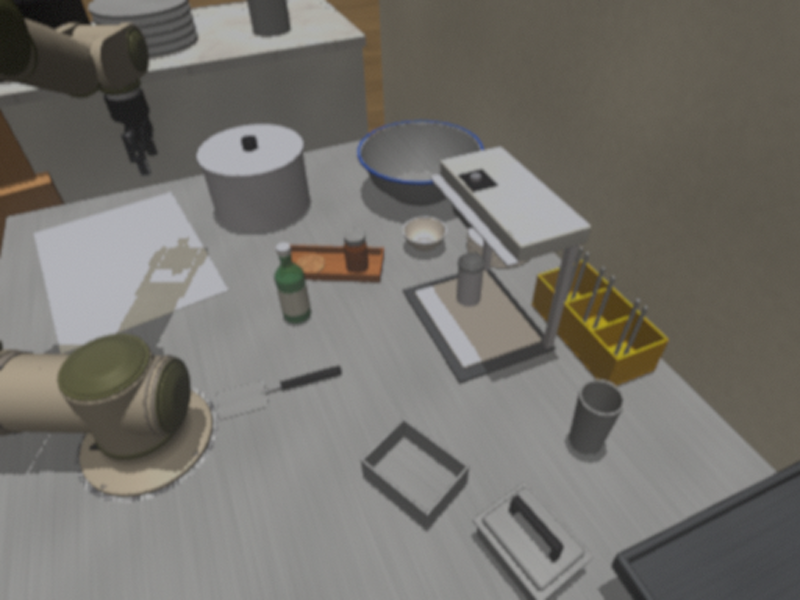

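View pics/top0.png

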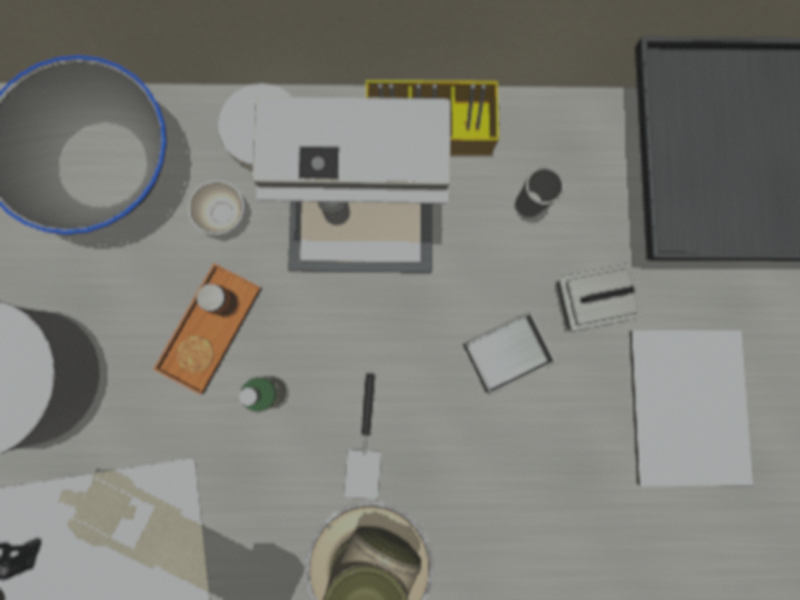

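The scene and top views show everything. In the top view (800 px), the base front corners are at (289,271) and (432,271), the mat at (195,354), the dish handle from (582,299) to (634,291), and the dome at (318,162). In the scene view, the shaker runs from its top at (470,260) to its foot at (469,300).

```bash
cat > h.py <<'E'
from rig import observe, optics, job, env
import numpy as np, cv2
def cam(n):
    d=optics.get_image(n);R=cv2.Rodrigues(d['rvec'])[0];return d,R,-R.T@np.ravel(d['tvec'])
def back(c,u,v,z,s=1.5625):
    d,R,o=c
    r=R.T@np.linalg.inv(d['mtx'])@np.array([(u+.5)/s-.5,(v+.5)/s-.5,1]);return (o+r*(z-o[2])/r[2]).round(4)
def proj(c,P):
    d=c[0];return cv2.projectPoints(np.array(P,float).reshape(-1,1,3),d['rvec'],d['tvec'],d['mtx'],None)[0].reshape(-1,2)
E
python3 - <<'E'
from h import *
t=cam('top');s=cam('scene')
print(t[2],s[2])
for n,u,v,z in [('bfl',289,271,.01),('bfr',432,271,.01),('pfl',300,262,.018),('pfr',421,262,.018),('visL',256,198,.279),('visR',450,200,.279),('clip',318,162,.32),('h1',582,299,.105),('h2',634,291,.105),('mat',195,354,.008),('jar',211,298,.095),('oil',249,397,.19),('p1',465,345,.055),('p2',530,316,.055),('p3',551,360,.055),('p4',489,390,.055),('tum',545,184,.13),('bowl',217,208,.05),('trayA',214,266,.024),('trayB',261,288,.024),('trayC',157,367,.024),('trayD',203,391,.024)]: print(n,back(t,u,v,z))
for n,u,v,z in [('bL',405,293,.01),('bR',463,376,.01),('shtop',471,259,.13),('shbase',469,298,.018),('oil',284,246,.19),('oilb',296,313,0),('h1',514,502,.105),('h2',560,550,.105),('mat',308,264,.008),('jarcap',355,238,.095),('visL',434,178,.279),('visR',515,262,.279),('dome',475,177,.325),('sw',475,240,.235)]: print('s',n,back(s,u,v,z))
E
```

```text
[ 0.38186513 -0.03733981  1.18100199] [ 0.22059616 -0.69407255  0.85689126]
bfl [0.5668 0.1628 0.01  ]
bfr [ 0.5675 -0.1245  0.01  ]
pfl [0.5838 0.1399 0.018 ]
pfr [ 0.5844 -0.102   0.018 ]
visL [0.6401 0.171  0.279 ]
visR [ 0.6383 -0.1338  0.279 ]
clip [0.6848 0.0699 0.32  ]
h1 [ 0.5006 -0.3948  0.105 ]
h2 [ 0.5157 -0.4925  0.105 ]
mat [0.4014 0.3438 0.008 ]
jar [0.5027 0.2906 0.095 ]
oil [0.3277 0.193  0.19  ]
p1 [ 0.4175 -0.1832  0.055 ]
p2 [ 0.4731 -0.3094  0.055 ]
p3 [ 0.3889 -0.3472  0.055 ]
p4 [ 0.3326 -0.2274  0.055 ]
tum [ 0.7118 -0.3262  0.13  ]
bowl [0.6852 0.2995 0.05  ]
trayA [0.5743 0.3086 0.024 ]
trayB [0.5306 0.2147 0.024 ]
trayC [0.3761 0.4106 0.024 ]
trayD [0.3302 0.3203 0.024 ]
s bL [0.571  0.1491 0.01  ]
s bR [ 0.5793 -0.1157  0.01  ]
s shtop [0.6872 0.068  0.13  ]
s shbase [0.6903 0.0675 0.018 ]
s oil [0.3335 0.1937 0.19  ]
s oilb [0.3294 0.1994 0.    ]
s h1 [ 0.4988 -0.4124  0.105 ]
s h2 [ 0.5194 -0.4951  0.105 ]
s mat [0.3996 0.3426 0.008 ]
s jarcap [0.5053 0.2812 0.095 ]
s visL [0.6454 0.165  0.279 ]
s visR [ 0.6531 -0.1248  0.279 ]
s dome [0.6808 0.0682 0.325 ]
s sw [0.6528 0.0035 0.235 ]
```

```bash
cat > st.py <<'E'
from h import *
import json
np.set_printoptions(precision=4,suppress=True)
s=observe();print('t',round(s['time_s'],2),'q',np.round(s['q'],1),'p',np.array(s['position']),'F',np.round(s['ft_force'],1),'w',round(s['grip_width'],4),'gf',round(float(np.max(s['gripper_force'])),1));R=np.array(s['tool_rot']);print(R)
open('log.jsonl','a').write(json.dumps([list(map(float,s['q'])),list(map(float,s['position'])),R.tolist()])+'\n')
E
python3 st.py
python3 -m jog '[[0,0.18,0,0,0,0,100],[0,0.18,0,0,0,0,100],[0,0,0,0,0,0,100]]'; python3 st.py
python3 -m jog '[[0,0.18,0,0,-0.04,-0.02,100],[0,0.18,0,0,-0.04,-0.02,100],[0,0,0,0,0,0,100]]'; python3 st.py
```

```text
t 0.2 q [ 64.4  21.8  74.4   0.   83.9 -12.3] p [0.1257 0.5352 0.2309] F [-0.1  0.5  0. ] w 0.0856 gf 0.0
[[-0.9735  0.2287 -0.0004]
 [ 0.2287  0.9735 -0.0008]
 [ 0.0002 -0.0009 -1.    ]]
time_s: 0.57
position: [0.1276, 0.5349, 0.2303]
tool_rot: [[-0.91, 0.232, -0.343], [0.218, 0.973, 0.08], [0.352, -0.002, -0.936]]
ft_force: [-1.1, 0.6, 0.2]
grip_width: 0.0853
gripper_force: 0.0
t 0.57 q [ 55.1  23.3  74.9  19.1  89.8 -22.9] p [0.1276 0.5349 0.2303] F [-1.1  0.6  0.2] w 0.0853 gf 0.0
[[-0.9101  0.2322 -0.3433]
 [ 0.218   0.9727  0.08  ]
 [ 0.3524 -0.002  -0.9358]]
time_s: 0.95
position: [0.1253, 0.4521, 0.2671]
tool_rot: [[-0.732, 0.232, -0.641], [0.176, 0.973, 0.151], [0.658, -0.002, -0.753]]
ft_force: [0.3, 0.5, -0.5]
grip_width: 0.0856
gripper_force: 0.0
t 0.95 q [ 41.4  18.6  84.1  33.3 101.8 -35.4] p [0.1253 0.4521 0.2671] F [ 0.3  0.5 -0.5] w 0.0856 gf 0.0
[[-0.7318  0.2321 -0.6408]
 [ 0.176   0.9727  0.1513]
 [ 0.6584 -0.0021 -0.7527]]
```

```bash
cat > fk.py <<'E'
import numpy as np, json
from scipy.optimize import least_squares
from scipy.spatial.transform import Rotation as Ro
E=lambda s,a: Ro.from_euler(s,a,degrees=True).as_matrix()
def fk(q,P,s4=1,s6=1,c6=0):
    e,d,a,c,b,L,o=P
    R1=E('z',q[0]); R2=E('y',q[1]);R3=E('y',q[1]+q[2]);R5=E('z',s4*q[3])@E('y',q[4])
    p=R1@(np.array([o,e,d])+R2@[0,0,a]+R3@[c,0,b]+R3@R5@[0,0,L])
    return p,R1@R3@R5@E('z',s6*q[5]+c6)
D=[json.loads(l) for l in open('log.jsonl')]
def fit():
    out=[]
    for s4 in(1,-1):
     for s6 in(1,-1):
      for c6 in(0,90,180,270):
        f=lambda P:np.concatenate([(fk(q,P)[0]if 0 else fk(q,P,s4,s6,c6)[0]-p) for q,p,_ in D]+[.001*(np.array(P)-[.1,.3,.4,0,.4,.25,0])])
        r=least_squares(f,[.1,.3,.4,0,.4,.25,0]);
        eo=max(np.abs(fk(q,r.x,s4,s6,c6)[1]-np.array(R)).max() for q,_,R in D)
        out.append((eo,np.sqrt(2*r.cost),s4,s6,c6,r.x.round(4)))
    return min(out,key=lambda t:t[0]+t[1])
if __name__=='__main__': print(fit())
E
python3 -m jog '[[0,0,0,0,-0.04,-0.04,100],[0,0,0,0,-0.03,-0.04,100],[0,0,0,0,0,0,100]]'; python3 st.py;python3 fk.py
```

```text
time_s: 1.32
position: [0.1603, 0.3732, 0.3286]
tool_rot: [[-0.736, 0.23, -0.637], [0.173, 0.973, 0.152], [0.654, 0.002, -0.756]]
ft_force: [-1.1, 0.1, -0.3]
grip_width: 0.0853
gripper_force: 0.0
t 1.32 q [ 31.2  11.8  83.1  30.1 113.5 -40.4] p [0.1603 0.3732 0.3286] F [-1.1  0.1 -0.3] w 0.0853 gf 0.0
[[-0.7361  0.23   -0.6366]
 [ 0.1729  0.9732  0.1517]
 [ 0.6544  0.0016 -0.7561]]
(np.float64(5.260548940899668e-16), np.float64(0.00024707516157748043), 1, 1, 90, array([ 0.1175,  0.1301,  0.5371,  0.103 ,  0.3508,  0.2575, -0.    ]))
```

```bash
sed -i 's/\.001\*(np/1e-4*(np/' fk.py
cat > ik.py <<'E'
from fk import *
r=fit();P=r[5];print(r[1],P)
lo=np.array([-178.18,-50.72,12.68,-81.47,9.98,-165.26]);hi=np.array([178.18,133.34,142.11,261.47,163.14,165.26])
def Rt(yaw,tilt,flip=0): # tool dir at yaw, tilt deg below horizontal; closing axis horizontal
    z=E('z',yaw)@E('y',tilt)@[1,0,0]; y=E('z',yaw)@[0,1,0]*(-1 if flip else 1); return np.array([np.cross(y,z),y,z]).T
def ik(p,R):
    best={}
    for s in range(40):
        q0=lo+(hi-lo)*np.random.rand(6)
        g=lambda q:np.r_[(fk(q,P,1,1,90)[0]-p)*10,(fk(q,P,1,1,90)[1]-R).ravel()]
        r=least_squares(g,q0,bounds=(lo,hi))
        if r.cost<1e-6: best[tuple((r.x/3).round())]=r.x.round(0)
    return list({tuple((v/5).round()):v for v in best.values()}.values())
if __name__=='__main__':
    for n,g,yaw in [('shaker',(.688,.068,.088),0),('mat',(.400,.343,.078),40),('mat20',(.400,.343,.078),20),('dish0',(.509,-.45,.098),-80),('dish1',(.677,-.02,.118),0),('switch',(.665,.068,.222),0),('pre',(.55,.068,.13),0)]:
      for t in ((0,-20) if n=='switch' else (15,30,45)):
        for f in (0,1):
          R=Rt(yaw,t,f);p=np.array(g)+.0187*R[:,2]
          for v in ik(p,R): print(n,t,f,v)
E
python3 ik.py
```

```text
2.4709203999244096e-05 [ 0.1175  0.1301  0.5371  0.103   0.3508  0.2575 -0.    ]
shaker 15 0 [ -6.  45. 108. 172.  48.  94.]
shaker 15 1 [ -6.  45. 108. 172.  48. -86.]
shaker 30 0 [ -6.  39. 103. 166.  23. 100.]
shaker 30 1 [ -6.  39. 103. 166.  23. -80.]
mat 15 0 [ 18.  49. 136. 158.  80.  88.]
mat 15 1 [ 18.  49. 136. 158.  80. -92.]
mat 30 0 [ 19.  36. 131. 156.  48.  96.]
mat 30 1 [ 19.  36. 131. 156.  48. -84.]
mat 45 0 [ 22.  28. 122. 137.  19. 119.]
mat 45 1 [ 22.  28. 122. 137.  19. -61.]
mat20 15 0 [ 34.  48. 131. 194.  74.  90.]
mat20 15 1 [ 34.  48. 131. 194.  74. -90.]
mat20 30 0 [ 33.  36. 127. 196.  44.  85.]
mat20 30 1 [ 33.  36. 127. 196.  44. -95.]
mat20 45 0 [ 31.  29. 120. 212.  15.  67.]
mat20 45 1 [  31.   29.  120.  212.   15. -113.]
dish0 15 0 [-38.  46.  99. 236.  51.  60.]
dish0 15 1 [ -38.   46.   99.  236.   51. -120.]
dish0 30 0 [-40.  40.  95. 257.  35.  38.]
dish0 30 1 [ -40.   40.   95.  257.   35. -142.]
dish0 45 0 [-43.  37.  89. -61.  29.  -4.]
dish1 15 0 [-18.  41. 110. 156.  48. 102.]
dish1 15 1 [-18.  41. 110. 156.  48. -78.]
dish1 30 0 [-17.  35. 105. 141.  23. 118.]
dish1 30 1 [-17.  35. 105. 141.  23. -62.]
dish1 45 0 [ -16.   32.   97.   56.   13. -156.]
dish1 45 1 [-16.  32.  97.  56.  13.  24.]
switch 0 0 [ -7.  35. 112. 172.  57.  94.]
switch 0 1 [ -7.  35. 112. 172.  57. -86.]
switch -20 0 [ -7.  46. 111. 174.  87.  93.]
switch -20 1 [ -7.  46. 111. 174.  87. -87.]
pre 15 0 [ -9.  37. 130. 170.  62.  92.]
pre 15 1 [ -9.  37. 130. 170.  62. -88.]
pre 30 0 [ -8.  28. 123. 166.  31.  98.]
pre 30 1 [ -8.  28. 123. 166.  31. -82.]
```

```bash
cat > plan.py <<'E'
from ik import *
def solve(p,R,q0):
    g=lambda q:np.r_[(fk(q,P,1,1,90)[0]-p)*10,(fk(q,P,1,1,90)[1]-R).ravel()]
    r=least_squares(g,np.clip(q0,lo+.1,hi-.1),bounds=(lo,hi));return r.x if r.cost<1e-5 else print('IK FAIL',r.cost,r.x) 
def tgt(g,yaw,tilt,f=1):
    R=Rt(yaw,tilt,f);return np.array(g)+.0187*R[:,2],R
def rows(T):
    for (p,R),(p2,R2) in zip(T,T[1:]):
        w=Ro.from_matrix(R.T@R2).as_rotvec();d=R.T@(p2-p)
        print(','.join(f'{x:.3f}'.replace('-0.000','0').replace('0.000','0') for x in np.r_[w,d]),'|',p2.round(3),(np.linalg.norm(w)/.187).round(2))
def cur():
    from rig import observe
    s=observe();return np.array(s['q']),np.array(s['position']),np.array(s['tool_rot'])
def jpath(Q,N):
    out=[fk(Q[0],P,1,1,90)]
    for a,b,n in zip(Q,Q[1:],N): out+=[fk(a+(b-a)*k/n,P,1,1,90) for k in range(1,n+1)]
    return out
E
python3 - <<'E'
from plan import *
q,p,R=cur()
q2=solve(*tgt((.47,.068,.16),0,20),np.array([-9,37,125,170,50,-88.]));print(q2)
m=(q+q2)/2;m[1]-=12
rows(jpath([q,m,q2],[10,10]))
E
```

```text
2.4709203999244096e-05 [ 0.1175  0.1301  0.5371  0.103   0.3508  0.2575 -0.    ]
[-11.98037752  27.47001372 139.55696312 166.60335452  57.34023411
 -86.82700586]
-0.115,0.078,-0.036,0.006,0.013,0.003 | [0.157 0.388 0.331] 0.77
-0.124,0.070,-0.029,0.005,0.014,0 | [0.158 0.402 0.336] 0.78
-0.132,0.061,-0.023,0.004,0.015,-0.002 | [0.162 0.415 0.344] 0.78
-0.139,0.051,-0.017,0.003,0.017,-0.005 | [0.17  0.428 0.354] 0.79
-0.144,0.040,-0.011,0.002,0.018,-0.007 | [0.182 0.437 0.366] 0.8
-0.149,0.029,-0.007,0,0.020,-0.009 | [0.199 0.444 0.378] 0.81
-0.153,0.018,-0.003,-0.001,0.022,-0.011 | [0.219 0.447 0.391] 0.82
-0.156,0.007,0.001,-0.003,0.023,-0.013 | [0.243 0.446 0.404] 0.83
-0.158,-0.004,0.003,-0.005,0.025,-0.015 | [0.269 0.439 0.416] 0.84
-0.159,-0.014,0.006,-0.007,0.027,-0.016 | [0.297 0.427 0.425] 0.85
-0.159,-0.033,0.049,-0.029,0.030,-0.018 | [0.338 0.411 0.416] 0.91
-0.160,-0.046,0.050,-0.031,0.032,-0.019 | [0.378 0.389 0.403] 0.93
-0.159,-0.059,0.051,-0.033,0.034,-0.019 | [0.416 0.361 0.385] 0.95
-0.157,-0.070,0.051,-0.035,0.035,-0.020 | [0.45  0.327 0.361] 0.96
-0.155,-0.081,0.051,-0.037,0.037,-0.019 | [0.478 0.288 0.334] 0.97
-0.152,-0.091,0.051,-0.038,0.038,-0.019 | [0.498 0.245 0.302] 0.99
-0.148,-0.100,0.052,-0.040,0.039,-0.018 | [0.51  0.2   0.267] 1.0
-0.144,-0.108,0.052,-0.041,0.039,-0.017 | [0.513 0.155 0.23 ] 1.0
-0.140,-0.116,0.052,-0.042,0.039,-0.015 | [0.505 0.11  0.191] 1.01
-0.135,-0.122,0.053,-0.043,0.039,-0.014 | [0.488 0.068 0.154] 1.01
```

Run:
```python
from plan import *
q,p,R=cur()
q2=solve(*tgt((.50,.05,.18),0,20),np.array([-9,37,125,170,50,-88.]));print(q2)
m=(q+q2)/2;m[1]-=10
rows(jpath([q,m,q2],[10,10]))
```

```text
2.4709203999244096e-05 [ 0.1175  0.1301  0.5371  0.103   0.3508  0.2575 -0.    ]
[-14.51972422  22.98439962 133.65577032 161.38643443  47.57086049
 -82.25988838]
-0.123,0.065,-0.031,0.003,0.015,0 | [0.162 0.389 0.33 ] 0.76
-0.130,0.057,-0.024,0.002,0.016,-0.002 | [0.166 0.404 0.335] 0.77
-0.137,0.048,-0.017,0.001,0.017,-0.004 | [0.174 0.418 0.343] 0.78
-0.142,0.039,-0.011,0,0.019,-0.007 | [0.186 0.43  0.352] 0.79
-0.147,0.029,-0.005,-0.001,0.020,-0.009 | [0.202 0.44  0.364] 0.8
-0.150,0.019,0,-0.003,0.022,-0.011 | [0.222 0.446 0.376] 0.81
-0.153,0.009,0.005,-0.004,0.023,-0.013 | [0.246 0.448 0.389] 0.82
-0.155,-0.001,0.009,-0.006,0.025,-0.014 | [0.273 0.445 0.401] 0.83
-0.156,-0.011,0.013,-0.008,0.027,-0.016 | [0.301 0.437 0.413] 0.84
-0.156,-0.021,0.016,-0.010,0.028,-0.017 | [0.331 0.423 0.422] 0.85
-0.153,-0.037,0.053,-0.029,0.030,-0.017 | [0.372 0.404 0.415] 0.89
-0.152,-0.048,0.055,-0.031,0.032,-0.018 | [0.411 0.38  0.404] 0.9
-0.151,-0.059,0.057,-0.033,0.033,-0.018 | [0.448 0.349 0.388] 0.92
-0.149,-0.069,0.059,-0.035,0.035,-0.018 | [0.48  0.312 0.367] 0.93
-0.147,-0.078,0.060,-0.037,0.036,-0.018 | [0.507 0.272 0.343] 0.94
-0.143,-0.086,0.062,-0.038,0.037,-0.017 | [0.526 0.228 0.314] 0.95
-0.140,-0.094,0.064,-0.040,0.038,-0.016 | [0.537 0.182 0.282] 0.96
-0.136,-0.101,0.066,-0.041,0.038,-0.015 | [0.54  0.136 0.247] 0.97
-0.131,-0.107,0.068,-0.041,0.038,-0.013 | [0.533 0.092 0.21 ] 0.97
-0.126,-0.112,0.070,-0.042,0.038,-0.012 | [0.518 0.05  0.174] 0.98
```

```bash
python3 -m jog '[[-0.123,0.065,-0.031,0.003,0.015,0,100],[-0.13,0.057,-0.024,0.002,0.016,-0.002,100],[-0.137,0.048,-0.017,0.001,0.017,-0.004,100],[-0.142,0.039,-0.011,0,0.019,-0.007,100],[-0.147,0.029,-0.005,-0.001,0.02,-0.009,100],[-0.15,0.019,0,-0.003,0.022,-0.011,100],[-0.153,0.009,0.005,-0.004,0.023,-0.013,100],[-0.155,-0.001,0.009,-0.006,0.025,-0.014,100],[-0.156,-0.011,0.013,-0.008,0.027,-0.016,100],[-0.156,-0.021,0.016,-0.01,0.028,-0.017,100]]' >/dev/null; python3 st.py
python3 -m jog '[[-0.153,-0.037,0.053,-0.029,0.03,-0.017,100],[-0.152,-0.048,0.055,-0.031,0.032,-0.018,100],[-0.151,-0.059,0.057,-0.033,0.033,-0.018,100],[-0.149,-0.069,0.059,-0.035,0.035,-0.018,100],[-0.147,-0.078,0.06,-0.037,0.036,-0.018,100],[-0.143,-0.086,0.062,-0.038,0.037,-0.017,100],[-0.14,-0.094,0.064,-0.04,0.038,-0.016,100],[-0.136,-0.101,0.066,-0.041,0.038,-0.015,100],[-0.131,-0.107,0.068,-0.041,0.038,-0.013,100],[-0.126,-0.112,0.07,-0.042,0.038,-0.012,100]]' >/dev/null; python3 st.py
python3 - <<'E'
from h import *
w=cam('wrist');cv2.imwrite('pics/w1.png',cv2.resize(w[0]['pixels'][:,:,::-1],(800,600),interpolation=cv2.INTER_CUBIC));print(w[2])
E
```

```text
t 2.58 q [  8.5   7.7 108.7  95.9  80.5 -61.4] p [0.3319 0.4235 0.4186] F [ 0.3  0.1 -0.1] w 0.0853 gf 0.0
[[-0.5651  0.8236  0.0473]
 [ 0.0122 -0.049   0.9987]
 [ 0.8249  0.565   0.0177]]
t 3.83 q [-14.7  23.5 134.2 161.2  47.8 -82.2] p [0.5139 0.0503 0.1675] F [ 0.9 -0.3  0.9] w 0.0851 gf 0.0
[[ 0.3554 -0.0001  0.9347]
 [-0.0044 -1.      0.0016]
 [ 0.9347 -0.0047 -0.3554]]
[0.4062775  0.04803581 0.28688998]
```

View pics/w1.png

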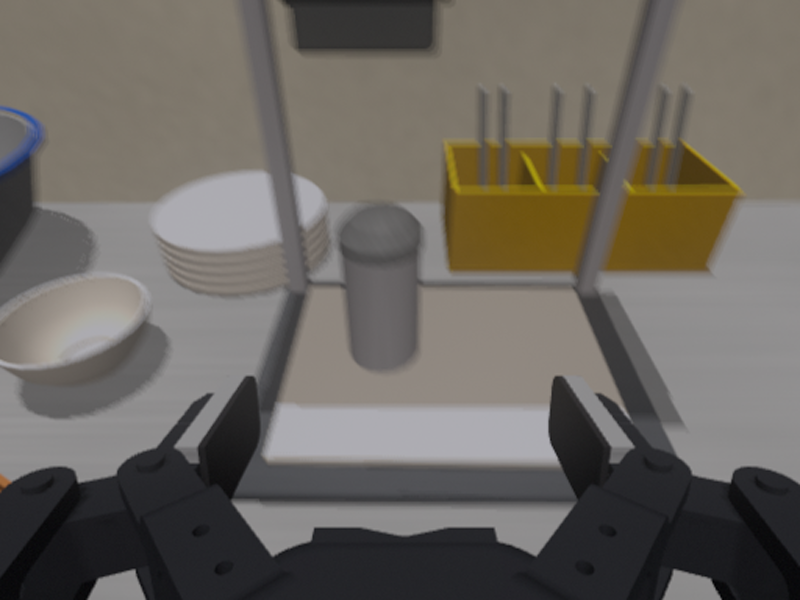

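The wrist view shows the shaker's foot at (383,369), with its edges at x = 349 and 418. The panel front runs from (264,461) to (559,462), and the switch's lower edge from (298,48) to (434,48).

Run:
```python
from h import *
w=cam('wrist')
for n,u,v,z in [('foot',383,369,.018),('pfl',264,461,.018),('pfr',559,462,.018),('pbl',306,286,.018),('pbr',578,286,.018),('swL',298,47,.235),('swR',434,47,.235),('swbackish',434,30,.235)]: print(n,back(w,u,v,z))
f=back(w,383,369,.018);d=f[:2]-w[2][:2];d/=np.linalg.norm(d);c=f[:2]+.027*d;print('shaker',c)
print(proj(w,[[*c,.138],[c[0],c[1]+.0285,.12],[c[0],c[1]-.0285,.12],[*c,.018]])*1.5625)
```

```text
foot [0.6546 0.0615 0.018 ]
pfl [0.5799 0.132  0.018 ]
pfr [ 0.5772 -0.0469  0.018 ]
pbl [0.7548 0.1323 0.018 ]
pbr [ 0.7511 -0.1079  0.018 ]
swL [0.645  0.0919 0.235 ]
swR [0.6428 0.0319 0.235 ]
swbackish [0.6797 0.0298 0.235 ]
shaker [0.68155161 0.0631158 ]
[[375.06587895 203.2002985 ]
 [331.9166695  228.67333788]
 [420.52428357 227.86295539]
 [381.53944283 342.79992574]]
```

```bash
python3 -m jog '[[0,0,0,-0.017,-0.015,0.02,100],[0,0,0,0,0,0.045,100],[0,0,0,0,0,0.045,100],[0,0,0,0,0,0.04,100],[0,0,0,0,0,0.035,100],[0,0,0,0,0,0.023,100],[0,0,0,0,0,0,100]]' ; python3 st.py
python3 -m jog '[[0,0,0,0,0,0,0],[0,0,0,0,0,0,0],[0,0,0,0,0,0,0],[0,0,0,0,0,0,0],[0,0,0,0,0,0,0]]' 35; python3 st.py
python3 - <<'E'
from h import *
w=cam('wrist');cv2.imwrite('pics/w2.png',w[0]['pixels'][:,:,::-1])
E
```

```text
time_s: 4.8
position: [0.7045, 0.067, 0.0807]
tool_rot: [[0.349, 0.004, 0.937], [-0.001, -1.0, 0.005], [0.937, -0.003, -0.349]]
ft_force: [0.0, 0.3, 0.3]
grip_width: 0.0854
gripper_force: 0.0
t 4.8 q [ -6.5  42.6 106.9 170.   39.4 -84.4] p [0.7045 0.067  0.0807] F [0.  0.3 0.3] w 0.0854 gf 0.0
[[ 0.3488  0.0044  0.9372]
 [-0.0012 -1.      0.0052]
 [ 0.9372 -0.0029 -0.3488]]
time_s: 5.42
position: [0.7038, 0.0645, 0.0816]
tool_rot: [[0.348, -0.0, 0.937], [-0.003, -1.0, 0.001], [0.937, -0.003, -0.348]]
ft_force: [-1.7, 3.7, 3.7]
grip_width: 0.0531
gripper_force: 39.0
t 5.42 q [ -6.7  42.5 107.1 170.1  39.5 -84.5] p [0.7038 0.0645 0.0816] F [-1.7  3.7  3.7] w 0.0531 gf 39.0
[[ 0.3481 -0.      0.9375]
 [-0.0025 -1.      0.0009]
 [ 0.9374 -0.0027 -0.3481]]
```

View pics/w2.png

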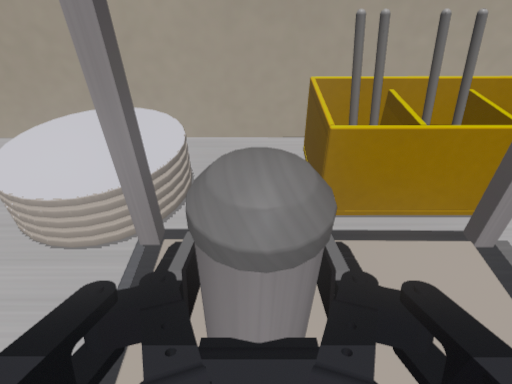

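The shaker is held centrally (opening 53 mm), with its dome centred near (262,210).

```bash
cat >> plan.py <<'E'
def gpath(W,tilt,f=1,start=None):
    """W: list of (g,yaw,n); prints rows from current measured pose"""
    q,p,R=cur(); tilt=np.degrees(np.arcsin(-R[2,2])) if tilt is None else tilt
    y0=np.degrees(np.arctan2(R[1,2],R[0,2])); g0=p-.0187*R[:,2]; T=[tgt(g0,y0,tilt,f)];print('tilt',tilt,'yaw',y0,'g',g0.round(4))
    for g,y,n in W:
        for k in range(1,n+1): T.append(tgt(g0+(np.array(g)-g0)*k/n,y0+(y-y0)*k/n,tilt,f))
        g0,y0=np.array(g),y
    qs=q
    for t in T:
        qq=solve(*t,qs)
        if qq is not None: print(qq.round(0),end='') if np.abs(qq-qs).max()>12 else 0; qs=qq
    print('end',qs.round(0)); rows(T)
E
python3 - <<'E'
from plan import *
from h import cam,proj
w=cam('wrist')
for x in(.680,.686,.692): print(x,proj(w,[[x,.0645-.0285,.114],[x,.0645+.0285,.114],[x,.0645,.138]]).round(1).tolist())
gpath([((.686,.0645,.115),0,2),((.50,.0645,.16),0,5),((.48,.0645,.27),0,3),((.45,.343,.27),20,7),((.41,.343,.16),20,3)],None)
E
```

```text
2.4709219925584383e-05 [0.1175 0.1301 0.5371 0.103  0.3508 0.2575 0.    ]
0.68 [[329.0, 232.4], [177.8, 232.6], [252.6, 181.2]]
0.686 [[326.3, 221.4], [180.9, 221.6], [252.8, 170.9]]
0.692 [[323.8, 211.2], [183.8, 211.4], [253.0, 161.5]]
tilt 20.373129426756076 yaw 0.053063651933496235 g [0.6863 0.0644 0.0881]
end [ 32.  28. 126. 197.  45. -98.]
0,0,0,0.013,0,-0.005 | [0.704 0.064 0.095] 0.0
0,0,0,0.013,0,-0.005 | [0.704 0.064 0.108] 0.0
0,0,0,-0.005,0,-0.038 | [0.666 0.064 0.117] 0.0
0,0,0,-0.005,0,-0.038 | [0.629 0.064 0.126] 0.0
0,0,0,-0.005,0,-0.038 | [0.592 0.064 0.135] 0.0
0,0,0,-0.005,0,-0.038 | [0.555 0.064 0.144] 0.0
0,0,0,-0.005,0,-0.038 | [0.518 0.064 0.153] 0.0
0,0,0,0.032,0,-0.019 | [0.511 0.064 0.19 ] 0.0
0,0,0,0.032,0,-0.019 | [0.504 0.064 0.227] 0.0
0,0,0,0.032,0,-0.019 | [0.498 0.064 0.263] 0.0
0.047,0,-0.017,-0.001,-0.041,-0.004 | [0.493 0.105 0.263] 0.27
0.047,0,-0.017,-0.001,-0.041,-0.002 | [0.489 0.146 0.263] 0.27
0.047,0,-0.017,0,-0.041,0 | [0.484 0.186 0.263] 0.27
0.047,0,-0.017,0.001,-0.041,0.002 | [0.48  0.227 0.263] 0.27
0.047,0,-0.017,0.001,-0.041,0.003 | [0.476 0.268 0.263] 0.27
0.047,0,-0.017,0.002,-0.040,0.005 | [0.471 0.308 0.263] 0.27
0.047,0,-0.017,0.003,-0.040,0.007 | [0.466 0.349 0.263] 0.27
0,0,0,-0.039,-0.005,0.001 | [0.453 0.349 0.227] 0.0
0,0,0,-0.039,-0.005,0.001 | [0.44  0.349 0.19 ] 0.0
0,0,0,-0.039,-0.005,0.001 | [0.426 0.349 0.153] 0.0
```

```bash
python3 -m jog '[[0,0,0,0.013,0,-0.005,0],[0,0,0,0.013,0,-0.005,0],[0,0,0,-0.005,0,-0.038,0],[0,0,0,-0.005,0,-0.038,0],[0,0,0,-0.005,0,-0.038,0],[0,0,0,-0.005,0,-0.038,0],[0,0,0,-0.005,0,-0.038,0],[0,0,0,0.032,0,-0.019,0],[0,0,0,0.032,0,-0.019,0],[0,0,0,0.032,0,-0.019,0]]' >/dev/null; python3 st.py
python3 -m jog '[[0.047,0,-0.017,-0.001,-0.041,-0.004,0],[0.047,0,-0.017,-0.001,-0.041,-0.002,0],[0.047,0,-0.017,0,-0.041,0,0],[0.047,0,-0.017,0.001,-0.041,0.002,0],[0.047,0,-0.017,0.001,-0.041,0.003,0],[0.047,0,-0.017,0.002,-0.04,0.005,0],[0.047,0,-0.017,0.003,-0.04,0.007,0],[0,0,0,-0.039,-0.005,0.001,0],[0,0,0,-0.039,-0.005,0.001,0],[0,0,0,-0.039,-0.005,0.001,0]]' >/dev/null; python3 st.py
python3 - <<'E'
from h import *
w=cam('wrist');t=cam('top')
a=w[0]['pixels'];b=t[0]['pixels'][150:270,90:200]
im=np.hstack([cv2.resize(a,(400,300)),cv2.resize(b,(275,300),interpolation=cv2.INTER_CUBIC)])
cv2.imwrite('pics/m1.png',im[:,:,::-1])
E
```

```text
t 6.78 q [-12.5   4.7 127.5 150.5  24.2 -67. ] p [0.4959 0.0634 0.2635] F [ 1.3  1.7 -3.4] w 0.0532 gf 38.7
[[ 0.3488 -0.0023  0.9372]
 [-0.0025 -1.     -0.0016]
 [ 0.9372 -0.0018 -0.3488]]
t 8.03 q [ 32.8  28.2 126.4 196.8  45.1 -97.1] p [0.4247 0.3505 0.1531] F [ 0.3 -0.9 -2.1] w 0.0529 gf 38.7
[[ 0.328   0.3426  0.8804]
 [ 0.1125 -0.9395  0.3236]
 [ 0.938  -0.0071 -0.3467]]
```

View pics/m1.png

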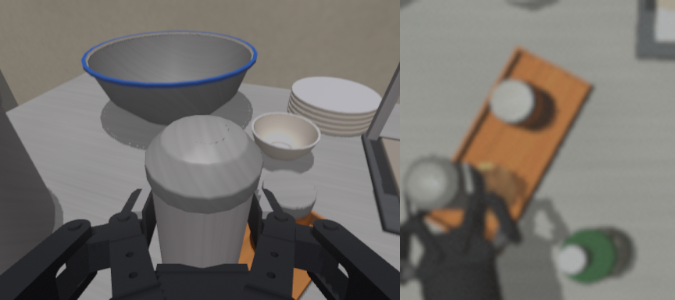

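The top crop puts the shaker dome at (432,183) and the jar cap at (515,101). The mat edge is just visible at (510,185).

Run:
```python
from h import *
t=cam('top')
B=lambda u,v,z: back(t,90+(u-400)/2.5,150+v/2.5,z,1.0)
print('shaker',B(432,183,.205),'jar',B(515,101,.095))
for n,u,v in [('trayTop',518,48),('trayR',592,88),('trayBottomR',520,232)]: print(n,B(u,v,.024))
```

```text
shaker [0.4062 0.3357 0.205 ] jar [0.5031 0.2873 0.095 ]
trayTop [0.577  0.3074 0.024 ]
trayR [0.5273 0.2148 0.024 ]
trayBottomR [0.3518 0.2964 0.024 ]
```

```bash
python3 -m jog '[[0,0,0,-0.025,0,0.007,0],[0,0,0,-0.025,0,0.007,0],[0,0,0,-0.017,0,0.005,0],[0,0,0,-0.007,0,0.002,0],[0,0,0,-0.003,0,0.001,0],[0,0,0,0,0,0,0],[0,0,0,0,0,0,0]]' >/dev/null; python3 st.py
```

```text
t 9.05 q [ 33.1  42.8 130.  193.6  62.7 -91.4] p [0.4195 0.349  0.0741] F [-0.3  0.6 -1.7] w 0.0531 gf 38.7
[[ 0.3275  0.3423  0.8807]
 [ 0.1132 -0.9396  0.3231]
 [ 0.9381 -0.0061 -0.3464]]
```

```bash
python3 -m jog '[[0,0,0,-0.001,0,0,0],[0,0,0,-0.001,0,0.001,0],[0,0,0,-0.0005,0,0,0],[0,0,0,0,0,0,0]]'  >/dev/null; python3 st.py
```

```text
t 9.55 q [ 33.1  43.3 130.1 193.6  63.4 -91.3] p [0.4197 0.3491 0.0716] F [-2.3  0.3  5.3] w 0.053 gf 38.9
[[ 0.3257  0.3426  0.8812]
 [ 0.1129 -0.9395  0.3236]
 [ 0.9387 -0.0059 -0.3446]]
```

```bash
python3 -m jog '[[0,0,0,0,0,0,70],[0,0,0,0,0,0,80],[0,0,0,0,0,0,90],[0,0,0,0,0,0,92],[0,0,0,0,0,-0.02,92],[0,0,0,0,0,-0.03,92],[0,0,0,0,0,-0.03,92]]' >/dev/null; python3 st.py
python3 - <<'E'
from h import *
w=cam('wrist');t=cam('top')
a=w[0]['pixels'];b=t[0]['pixels'][150:270,90:200]
im=np.hstack([cv2.resize(a,(400,300)),cv2.resize(b,(275,300),interpolation=cv2.INTER_CUBIC)])
cv2.imwrite('pics/m2.png',im[:,:,::-1])
from plan import *
gpath([((.37,.30,.27),0,5),((.47,.06,.27),0,5),((.50,-.22,.27),-40,6),((.49,-.35,.22),-80,5)],20)
E
```

```text
t 10.43 q [ 37.1  40.7 140.2 196.9  70.5 -89.4] p [0.3484 0.3227 0.0987] F [0.3 0.2 0. ] w 0.0783 gf 0.0
[[ 0.3284  0.3421  0.8804]
 [ 0.1137 -0.9397  0.3227]
 [ 0.9377 -0.0058 -0.3475]]
2.470922057351022e-05 [0.1175 0.1301 0.5371 0.103  0.3508 0.2575 0.    ]
tilt 20 yaw 20.204449248666403 g [0.3305 0.3164 0.1052]
[  42.   19.  128.  228.   45. -115.][  43.   15.  123.  242.   42. -129.][  43.   12.  118.  255.   42. -142.][  22.    6.  126.  227.   29. -125.][  10.    5.  128.  204.   24. -108.][ -2.   4. 129. 174.  23. -85.][-14.   4. 129. 149.  26. -66.][ -33.   12.  118.  198.   21. -104.][ -32.   15.  116.  218.   25. -120.][ -31.   18.  113.  232.   30. -129.]end [ -30.   28.  102.  260.   47. -144.]
-0.066,0,0.024,0.033,0.007,-0.005 | [0.355 0.318 0.132] 0.38
-0.066,0,0.024,0.033,0.007,-0.005 | [0.363 0.314 0.165] 0.38
-0.066,0,0.024,0.033,0.006,-0.005 | [0.372 0.309 0.198] 0.38
-0.066,0,0.024,0.033,0.006,-0.004 | [0.38  0.305 0.231] 0.38
-0.066,0,0.024,0.034,0.005,-0.004 | [0.388 0.3   0.264] 0.38
0,0,0,0.007,0.048,0.019 | [0.408 0.252 0.264] 0.0
0,0,0,0.007,0.048,0.019 | [0.
[... 165 characters left out ...]
] 0.0
-0.109,0,0.040,0.002,0.049,0.005 | [0.492 0.011 0.264] 0.62
-0.109,0,0.040,0.004,0.048,0.010 | [ 0.497 -0.037  0.264] 0.62
-0.109,0,0.040,0.005,0.046,0.015 | [ 0.502 -0.086  0.264] 0.62
-0.109,0,0.040,0.007,0.044,0.019 | [ 0.506 -0.135  0.264] 0.62
-0.109,0,0.040,0.009,0.041,0.024 | [ 0.51  -0.183  0.264] 0.62
-0.109,0,0.040,0.010,0.038,0.028 | [ 0.513 -0.231  0.264] 0.62
-0.131,0,0.048,-0.004,0.024,0.018 | [ 0.51  -0.259  0.254] 0.75
-0.131,0,0.048,-0.003,0.021,0.020 | [ 0.506 -0.287  0.244] 0.75
-0.131,0,0.048,-0.002,0.019,0.022 | [ 0.502 -0.314  0.234] 0.75
-0.131,0,0.048,-0.002,0.016,0.024 | [ 0.497 -0.341  0.224] 0.75
-0.131,0,0.048,-0.001,0.012,0.026 | [ 0.493 -0.367  0.214] 0.75
```

View pics/m2.png

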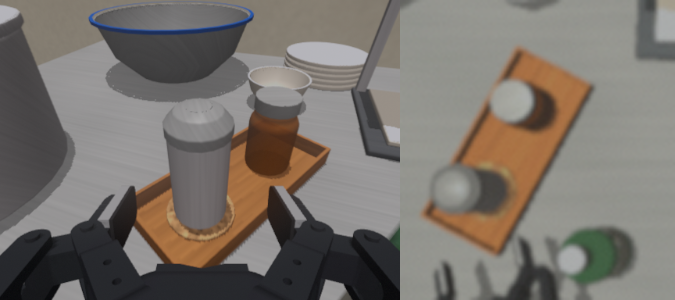

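The shaker stands centred on the mat and the jar hasn't moved. Next is the dish.

Run:
```python
from plan import *
gpath([((.34,.31,.27),15,4),((.46,.06,.27),0,6),((.46,-.20,.25),-45,6),((.475,-.27,.19),-79,4)],20)
```

```text
2.470922057351022e-05 [0.1175 0.1301 0.5371 0.103  0.3508 0.2575 0.    ]
tilt 20 yaw 20.204449248666403 g [0.3305 0.3164 0.1052]
[ 38.  31. 138. 201.  59. -94.][  39.    7.  125.  230.   30. -127.][  21.    3.  130.  206.   25. -110.][ 11.   2. 131. 189.  23. -97.][  2.   2. 132. 172.  23. -84.][ -7.   2. 131. 158.  25. -73.][ -27.   16.  121.  227.   35. -121.][ -25.   21.  118.  240.   41. -127.]end [ -22.   29.  109.  259.   53. -135.]
-0.021,0,0.008,0.039,0.003,-0.013 | [0.349 0.32  0.14 ] 0.12
-0.021,0,0.008,0.039,0.003,-0.012 | [0.352 0.319 0.181] 0.12
-0.021,0,0.008,0.039,0.003,-0.012 | [0.354 0.317 0.222] 0.12
-0.021,0,0.008,0.039,0.003,-0.012 | [0.357 0.315 0.264] 0.12
-0.041,0,0.015,0.003,0.046,0.008 | [0.377 0.272 0.264] 0.23
-0.041,0,0.015,0.004,0.046,0.010 | [0.397 0.23  0.264] 0.23
-0.041,0,0.015,0.004,0.045,0.012 | [0.417 0.187 0.264] 0.23
-0.041,0,0.015,0.005,0.045,0.014 | [0.438 0.145 0.264] 0.23
-0.041,0,0.015,0.006,0.044,0.015 | [0.458 0.102 0.264] 0.23
-0.041,0,0.015,0.006,0.043,0.017 | [0.478 0.06  0.264] 0.23
-0.123,0,0.045,-0.003,0.046,0.001 | [0.477 0.014 0.26 ] 0.7
-0.123,0,0.045,-0.001,0.045,0.006 | [ 0.477 -0.031  0.257] 0.7
-0.123,0,0.045,0.001,0.044,0.012 | [ 0.476 -0.077  0.254] 0.7
-0.123,0,0.045,0.002,0.042,0.017 | [ 0.475 -0.122  0.25 ] 0.7
-0.123,0,0.045,0.004,0.040,0.021 | [ 0.474 -0.167  0.247] 0.7
-0.123,0,0.045,0.006,0.037,0.026 | [ 0.472 -0.212  0.244] 0.7
-0.139,0,0.051,-0.009,0.012,0.019 | [ 0.474 -0.232  0.229] 0.79
-0.139,0,0.051,-0.009,0.010,0.020 | [ 0.476 -0.251  0.214] 0.79
-0.139,0,0.051,-0.008,0.008,0.021 | [ 0.477 -0.269  0.199] 0.79
-0.139,0,0.051,-0.008,0.005,0.022 | [ 0.478 -0.287  0.184] 0.79
```

```bash
python3 -m jog '[[-0.021,0,0.008,0.039,0.003,-0.013,92],[-0.021,0,0.008,0.039,0.003,-0.012,92],[-0.021,0,0.008,0.039,0.003,-0.012,92],[-0.021,0,0.008,0.039,0.003,-0.012,92],[-0.041,0,0.015,0.003,0.046,0.008,92],[-0.041,0,0.015,0.004,0.046,0.01,92],[-0.041,0,0.015,0.004,0.045,0.012,92],[-0.041,0,0.015,0.005,0.045,0.014,80],[-0.041,0,0.015,0.006,0.044,0.015,70],[-0.041,0,0.015,0.006,0.043,0.017,60]]' >/dev/null; python3 st.py
python3 -m jog '[[-0.123,0,0.045,-0.003,0.046,0.001,60],[-0.123,0,0.045,-0.001,0.045,0.006,60],[-0.123,0,0.045,0.001,0.044,0.012,60],[-0.123,0,0.045,0.002,0.042,0.017,60],[-0.123,0,0.045,0.004,0.04,0.021,60],[-0.123,0,0.045,0.006,0.037,0.026,60],[0,0,0,0,0,0,60]]' >/dev/null; python3 st.py
python3 - <<'E'
from h import *
w=cam('wrist');cv2.imwrite('pics/d1.png',cv2.resize(w[0]['pixels'][:,:,::-1],(800,600),interpolation=cv2.INTER_CUBIC));print(w[2])
from plan import *
for x in [(.48,-.33,.16,-79),(.49,-.38,.14,-79),(.48,-.3,.2,-70),(.495,-.38,.14,-75),(.505,-.44,.10,-79),(.505,-.44,.2,-79),(.505,-.44,.13,-79)]:
  for t in (15,20): print(x,t,solve(*tgt(x[:3],x[3],t),np.array([-30,28,102,240,47,-135.])))
E
```

```text
t 11.78 q [-14.3   3.6 129.8 148.1  26.  -65.6] p [0.4816 0.0603 0.2604] F [1.2 1.5 0.3] w 0.0514 gf 0.0
[[ 0.3484 -0.0012  0.9374]
 [-0.0046 -1.      0.0004]
 [ 0.9373 -0.0045 -0.3484]]
t 12.65 q [ -30.    12.8  123.6  210.6   28.7 -112. ] p [ 0.4769 -0.212   0.2386] F [-0.1  1.   0. ] w 0.0511 gf 0.0
[[ 0.2472 -0.7084  0.6612]
 [-0.2482 -0.7058 -0.6635]
 [ 0.9367 -0.0001 -0.3503]]
[ 0.40025288 -0.13731695  0.35734608]
2.4709220719091018e-05 [0.1175 0.1301 0.5371 0.103  0.3508 0.2575 0.    ]
(0.48, -0.33, 0.16, -79) 15 [ -28.56466459   35.54830782  108.89832163  244.82178187   55.36756608
 -123.00953846]
(0.48, -0.33, 0.16, -79) 20 [ -29.1995907    33.26558438  107.76373451  250.3379718    49.65654331
 -129.06945178]
(0.49, -0.38, 0.14, -79) 15 [ -33.42560387   38.99214     105.67171029  239.77595623   52.97286332
 -121.15666275]
(0.49, -0.38, 0.14, -79) 20 [ -33.9820646    36.80885104  104.60428896  245.28638894   47.02800999
 -127.08049657]
(0.48, -0.3, 0.2, -70) 15 [ -28.3929455    28.62856307  113.32182094  237.46106862   49.53667031
 -122.54236649]
(0.48, -0.3, 0.2, -70) 20 [ -
[... 305 characters left out ...]
.85766705]
(0.505, -0.44, 0.1, -79) 15 [ -38.23022677   45.09801666  100.39568777  234.12329596   51.11972683
 -118.37325304]
(0.505, -0.44, 0.1, -79) 20 [ -38.70035869   43.02240385   99.51309707  239.30449817   44.97582395
 -123.82198688]
(0.505, -0.44, 0.2, -79) 15 [ -38.23022677   34.36154051   97.75550802  244.66646083   44.25747773
 -133.9549021 ]
(0.505, -0.44, 0.2, -79) 20 [ -38.7003587    32.66858295   96.26211743  253.13204751   39.427682
 -142.39292571]
(0.505, -0.44, 0.13, -79) 15 [ -38.23022677   41.73742238   99.93873726  236.75916159   48.95310315
 -122.47527843]
(0.505, -0.44, 0.13, -79) 20 [ -38.70035869   39.75806508   98.86716614  242.84689253   43.08314088
 -128.74680691]
```

View pics/d1.png

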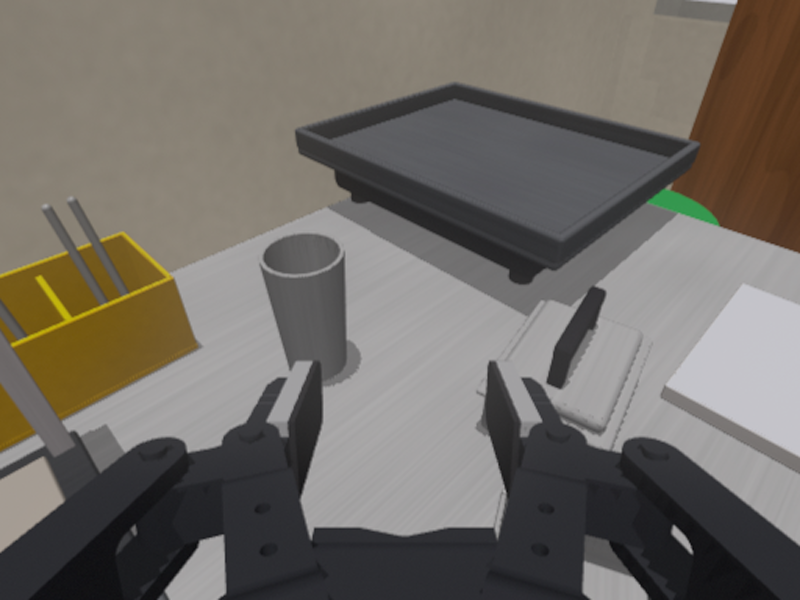

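The handle's top runs from about (560,350) at the near end to (599,289) at the far end. The pan is hidden below.

Run:
```python
from h import *
w=cam('wrist')
a=back(w,560,350,.105);b=back(w,599,289,.105);print(a,b,(a+b)/2,np.degrees(np.arctan2(*(b-a)[[1,0]])),np.linalg.norm(b-a))
print((proj(w,[[.5006,-.3948,.105],[.5157,-.4925,.105],[.4988,-.4124,.105],[.5194,-.4951,.105]])*1.5625).round())
im=w[0]['pixels'][170:280,300:430,::-1]
cv2.imwrite('pics/d2.png',cv2.resize(im,None,fx=5,fy=5,interpolation=cv2.INTER_CUBIC))
```

```text
[ 0.5039 -0.4006  0.105 ] [ 0.5197 -0.4888  0.105 ] [ 0.5118 -0.4447  0.105 ] -79.84385456164289 0.08960401776706223
[[560. 356.]
 [605. 289.]
 [574. 345.]
 [603. 286.]]
```

View pics/d2.png

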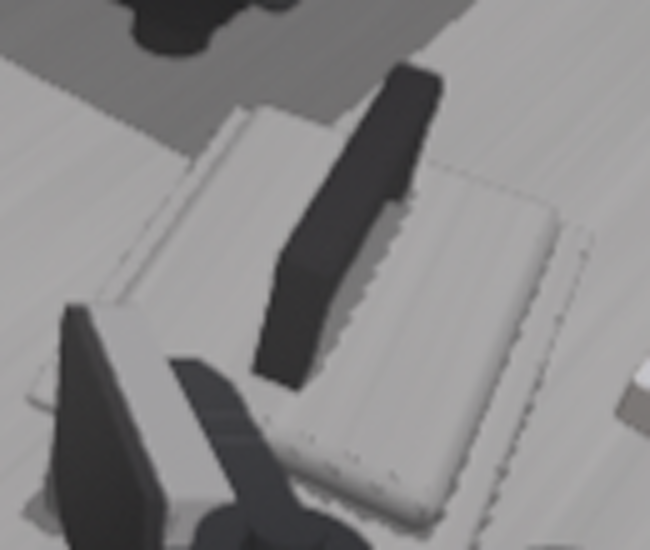

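The enlarged crop puts the near end of the handle's top edge at (308,264) and the far end at (420,70).

Run:
```python
from h import *
w=cam('wrist')
f=lambda u,v: back(w,300+(u+.5)/5-.5,170+(v+.5)/5-.5,.105,1)
a=f(308,264);b=f(420,70);print(a,b,(a+b)/2,np.degrees(np.arctan2(*(b-a)[[1,0]])),np.linalg.norm(b-a))
from plan import *
gpath([((.492,-.35,.15),-79,6),((.512,-.449,.103),-79.5,5)],20)
```

```text
[ 0.5026 -0.4042  0.105 ] [ 0.5205 -0.4908  0.105 ] [ 0.51155 -0.4475   0.105  ] -78.32157014387063 0.0884305942533465
2.4709220719091018e-05 [0.1175 0.1301 0.5371 0.103  0.3508 0.2575 0.    ]
tilt 20 yaw -44.88200326861702 g [ 0.4636 -0.1973  0.245 ]
end [ -39.   43.   98.  241.   44. -126.]
-0.093,0,0.034,-0.008,0.016,0.025 | [ 0.479 -0.236  0.223] 0.53
-0.093,0,0.034,-0.007,0.014,0.027 | [ 0.483 -0.263  0.207] 0.53
-0.093,0,0.034,-0.007,0.012,0.028 | [ 0.486 -0.289  0.191] 0.53
-0.093,0,0.034,-0.006,0.010,0.029 | [ 0.489 -0.315  0.175] 0.53
-0.093,0,0.034,-0.006,0.007,0.029 | [ 0.492 -0.341  0.159] 0.53
-0.093,0,0.034,-0.006,0.005,0.030 | [ 0.495 -0.367  0.144] 0.53
-0.002,0,0.001,-0.002,0,0.022 | [ 0.499 -0.387  0.134] 0.01
-0.002,0,0.001,-0.002,0,0.022 | [ 0.503 -0.407  0.125] 0.01
-0.002,0,0.001,-0.002,0,0.022 | [ 0.507 -0.427  0.115] 0.01
-0.002,0,0.001,-0.002,0,0.022 | [ 0.511 -0.446  0.106] 0.01
-0.002,0,0.001,-0.002,0,0.022 | [ 0.515 -0.466  0.097] 0.01
```

```bash
python3 -m jog '[[-0.093,0,0.034,-0.008,0.016,0.025,60],[-0.093,0,0.034,-0.007,0.014,0.027,60],[-0.093,0,0.034,-0.007,0.012,0.028,60],[-0.093,0,0.034,-0.006,0.01,0.029,60],[-0.093,0,0.034,-0.006,0.007,0.029,60],[-0.093,0,0.034,-0.006,0.005,0.03,60],[0,0,0,0,0,0,60]]' >/dev/null; python3 st.py
python3 - <<'E'
from h import *
w=cam('wrist')
im=w[0]['pixels'][:,:,::-1]
cv2.imwrite('pics/d3.png',im)
print((proj(w,[[.5026,-.4042,.105],[.5205,-.4908,.105],[.5006,-.3948,.105],[.5157,-.4925,.105]])).round())
from plan import *
gpath([((.511,-.447,.100),-79,5)],20)
E
```

```text
t 13.68 q [ -30.8   35.3  105.3  249.5   48.2 -129.6] p [ 0.4955 -0.3683  0.1417] F [ 0.4 -0.5  0.5] w 0.0515 gf 0.0
[[ 0.0712 -0.9814  0.1781]
 [-0.3421 -0.1918 -0.9199]
 [ 0.9369  0.0046 -0.3494]]
[[257. 243.]
 [256. 168.]
 [257. 254.]
 [262. 167.]]
2.47092207334624e-05 [0.1175 0.1301 0.5371 0.103  0.3508 0.2575 0.    ]
tilt 20 yaw -78.97303421366168 g [ 0.4916 -0.3503  0.1487]
end [ -39.   43.   98.  240.   44. -125.]
0,0,0,-0.002,0,0.022 | [ 0.499 -0.387  0.133] 0.0
0,0,0,-0.002,0,0.022 | [ 0.503 -0.406  0.123] 0.0
0,0,0,-0.002,0,0.022 | [ 0.507 -0.426  0.113] 0.0
0,0,0,-0.002,0,0.022 | [ 0.51  -0.445  0.103] 0.0
0,0,0,-0.002,0,0.022 | [ 0.514 -0.464  0.094] 0.0
```

View pics/d3.png

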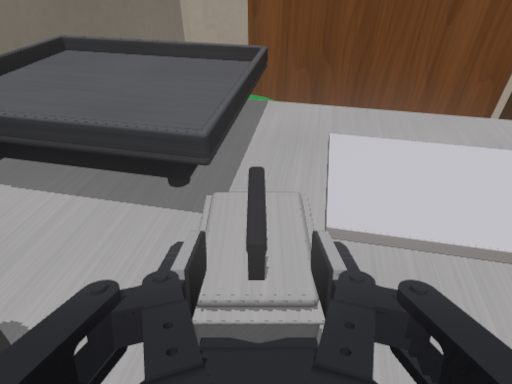

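The handle is vertical in the image, from (257,245) to (257,168), and centred between the fingers. I'll go in and grip.

```bash
python3 -m jog '[[0,0,0,-0.002,0,0.022,60],[0,0,0,-0.002,0,0.022,60],[0,0,0,-0.002,0,0.022,60],[0,0,0,-0.002,0,0.022,60],[0,0,0,-0.001,0,0.022,60],[0,0,0,0,0,0,60]]' >/dev/null; python3 st.py
python3 -m jog '[[0,0,0,0,0,0,0],[0,0,0,0,0,0,0],[0,0,0,0,0,0,0],[0,0,0,0,0,0,0],[0,0,0,0,0,0,0],[0,0,0,0,0,0,0]]' 80 >/dev/null; python3 st.py
python3 -m jog '[[0,0,0,0.009,0,-0.003,0],[0,0,0,0.019,0,-0.007,0],[0,0,0,0,0,0,0]]' >/dev/null; python3 st.py
python3 - <<'E'
from h import *
w=cam('wrist');t=cam('scene')
a=w[0]['pixels'];b=t[0]['pixels'][250:384,260:400]
im=np.hstack([cv2.resize(a,(400,300)),cv2.resize(b,(313,300),interpolation=cv2.INTER_CUBIC)])
cv2.imwrite('pics/d4.png',im[:,:,::-1])
E
```

```text
t 14.47 q [ -39.3   43.1   97.8  240.7   43.6 -126.2] p [ 0.5132 -0.4677  0.0946] F [-1.   0.4  0.1] w 0.0513 gf 0.0
[[ 0.0705 -0.9819  0.1756]
 [-0.3425 -0.1892 -0.9203]
 [ 0.9369  0.0048 -0.3497]]
t 15.22 q [ -39.1   43.    97.9  240.7   43.6 -126.2] p [ 0.5137 -0.4661  0.0956] F [ 1.7  2.5 -0.4] w 0.0127 gf 78.4
[[ 0.0708 -0.9816  0.1775]
 [-0.342  -0.1911 -0.9201]
 [ 0.937   0.0045 -0.3492]]
t 15.6 q [ -39.2   39.8   97.2  244.5   41.8 -131.3] p [ 0.5137 -0.4668  0.1265] F [-0.1 -0.1 -4.5] w 0.013 gf 78.0
[[ 0.0688 -0.9817  0.1774]
 [-0.3413 -0.1902 -0.9205]
 [ 0.9374  0.0028 -0.3482]]
```

View pics/d4.png

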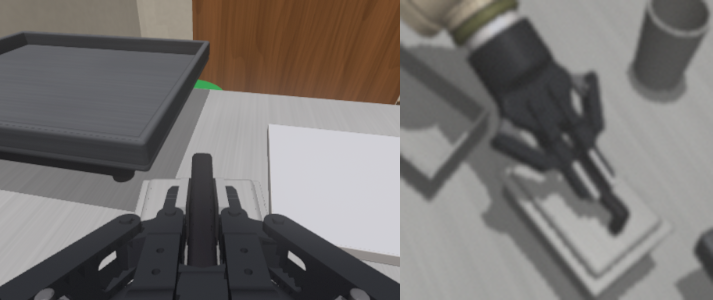

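The dish is lifted level, with the handle squarely in the fingers.

Run:
```python
from h import *
w=cam('wrist');t=cam('top')
e=back(w,202*1.28,153*1.28,.136,1);p=np.array(observe()['position']);R=np.array(observe()['tool_rot']);g=p-.0187*R[:,2]
z=R[:2,2]/np.linalg.norm(R[:2,2]);print('far end ahead of g',(e[:2]-g[:2])@z)
im=t[0]['pixels'].astype(float).mean(2)
for u in(200,225,250,262):
    c=im[115:185,u-2:u+3].mean(1);d=np.diff(c);k=[i for i in range(1,len(d)-1) if abs(d[i])>8 and abs(d[i])>=abs(d[i-1]) and abs(d[i])>=abs(d[i+1])]
    print(u,[(115.5+i,round(d[i]),back(t,u,115.5+i,.01,1)[0],back(t,u,115.5+i,.018,1)[0],back(t,u,115.5+i,.281,1)[0]) for i in k])
from plan import *
gpath([((.508,-.44,.175),-76,2),((.48,-.27,.175),-45,6),((.49,-.10,.175),-10,5),((.50,0.0,.175),0,3),((.676,0.0,.15),0,6)],None)
```

```text
far end ahead of g 0.043819308618322034
200 [(116.5, -32, np.float64(0.7507), np.float64(0.7481), np.float64(0.6653)), (119.5, 41, np.float64(0.7408), np.float64(0.7383), np.float64(0.6577)), (127.5, -15, np.float64(0.7145), np.float64(0.7122), np.float64(0.6375)), (166.5, -30, np.float64(0.5885), np.float64(0.587), np.float64(0.5406)), (173.5, 22, np.float64(0.5662), np.float64(0.5649), np.float64(0.5235))]
225 [(116.5, -37, np.float64(0.7511), np.float64(0.7486), np.float64(0.6656)), (120.5, 37, np.float64(0.7379), np.float64(0.7354), np.float64(0.6555)), (127.5, -14, np.float64(0.7149), np.float64(0.7126), np.float64(0.6378)), (167.5, -25, np.float64(0.5855), np.float64(0.5841), np.float64(0.5383)), (173.5, 20, np.float64(0.5664), np.float64(0.5651), np.float64(0.5237)), (178.5, -18, np.float64(0.5505), np.float64(0.5493), np.float64(0.5115))]
250 [(117.5, -29, np.float64(0.7482), np.float64(0.7457), np.float64(0.6634)), (120.5, 34, np.float64(0.7383), np.float64(0.7358), np.float64(0.6558)), (128.5, -11, np.float64(0.7119), np.float64(0.7097), np.float64(0.6356)), (167.5, -31, np
[... 1294 characters left out ...]
0.030,-0.018 | [ 0.499 -0.211  0.168] 0.65
0.114,0,-0.043,-0.006,-0.032,-0.015 | [ 0.502 -0.175  0.168] 0.65
0.114,0,-0.043,-0.004,-0.034,-0.011 | [ 0.505 -0.139  0.168] 0.65
0.114,0,-0.043,-0.003,-0.035,-0.008 | [ 0.507 -0.103  0.168] 0.65
0.054,0,-0.020,-0.001,-0.034,-0.002 | [ 0.511 -0.069  0.168] 0.31
0.054,0,-0.020,0,-0.035,-0.001 | [ 0.514 -0.034  0.168] 0.31
0.054,0,-0.020,0,-0.034,0.001 | [0.518 0.    0.168] 0.31
0,0,0,0.006,0,0.029 | [0.547 0.    0.164] 0.0
0,0,0,0.006,0,0.029 | [0.576 0.    0.16 ] 0.0
0,0,0,0.006,0,0.029 | [0.606 0.    0.156] 0.0
0,0,0,0.006,0,0.029 | [0.635 0.    0.152] 0.0
0,0,0,0.006,0,0.029 | [0.664 0.    0.148] 0.0
0,0,0,0.006,0,0.029 | [0.694 0.    0.143] 0.0
```

```bash
python3 -m jog '[[0.026,0,-0.01,0.019,0,-0.012,0],[0.026,0,-0.01,0.019,0,-0.012,0],[0.084,0,-0.032,-0.01,-0.004,-0.027,0],[0.084,0,-0.032,-0.01,-0.006,-0.027,0],[0.084,0,-0.032,-0.01,-0.009,-0.026,0],[0.084,0,-0.032,-0.009,-0.011,-0.025,0],[0.084,0,-0.032,-0.009,-0.014,-0.024,0],[0.084,0,-0.032,-0.009,-0.016,-0.023,0]]' >/dev/null; python3 st.py
python3 -m jog '[[0.114,0,-0.043,-0.008,-0.028,-0.021,0],[0.114,0,-0.043,-0.007,-0.03,-0.018,0],[0.114,0,-0.043,-0.006,-0.032,-0.015,0],[0.114,0,-0.043,-0.004,-0.034,-0.011,0],[0.114,0,-0.043,-0.003,-0.035,-0.008,0],[0.054,0,-0.02,-0.001,-0.034,-0.002,0],[0.054,0,-0.02,0,-0.035,-0.001,0],[0.054,0,-0.02,0,-0.034,0.001,0],[0,0,0,0,0,0,0]]' >/dev/null; python3 st.py
python3 - <<'E'
from plan import *
gpath([((.678,0.0,.145),0,6),((.678,0,.124),0,2)],None)
E
```

```text
t 16.8 q [-39.6  25.6 124.3 187.8  39.3 -94.6] p [ 0.4912 -0.2823  0.1681] F [-0.7 -0.7 -4.3] w 0.0126 gf 78.3
[[ 0.2571 -0.7033  0.6628]
 [-0.2442 -0.7109 -0.6595]
 [ 0.935   0.0077 -0.3545]]
t 17.93 q [-25.4  23.5 134.7 148.4  49.7 -78.2] p [ 0.5158 -0.0004  0.166 ] F [ 0.  -0.3 -4.4] w 0.0129 gf 78.5
[[ 0.3593  0.002   0.9332]
 [ 0.0046 -1.      0.0003]
 [ 0.9332  0.0042 -0.3593]]
2.470922081510459e-05 [0.1175 0.1301 0.5371 0.103  0.3508 0.2575 0.    ]
tilt 21.055255679099687 yaw 0.02145824734504084 g [ 4.983e-01 -4.000e-04  1.727e-01]
end [-15.  37. 108. 156.  36. -76.]
0,0,0,0.006,0,0.030 | [ 0.546 -0.     0.161] 0.0
0,0,0,0.006,0,0.030 | [ 0.576 -0.     0.157] 0.0
0,0,0,0.006,0,0.030 | [ 0.606 -0.     0.152] 0.0
0,0,0,0.006,0,0.030 | [ 0.636 -0.     0.148] 0.0
0,0,0,0.006,0,0.030 | [ 0.666 -0.     0.143] 0.0
0,0,0,0.006,0,0.030 | [0.695 0.    0.138] 0.0
0,0,0,-0.010,0,0.004 | [0.695 0.    0.128] 0.0
0,0,0,-0.010,0,0.004 | [0.695 0.    0.117] 0.0
```

```bash
python3 -m jog '[[0,0.011,0,0.006,0,0.03,0],[0,0,0,0.006,0,0.03,0],[0,0,0,0.006,0,0.03,0],[0,0,0,0.006,0,0.03,0],[0,0,0,0.006,0,0.03,0],[0,0,0,0.006,0,0.03,0],[0,0,0,0,0,0,0]]' >/dev/null; python3 st.py
```

```text
t 18.8 q [-15.2  35.4 107.3 154.6  34.4 -74.2] p [ 0.6984 -0.0035  0.1366] F [-1.1  0.3 -4.4] w 0.0129 gf 78.8
[[ 0.3477 -0.0022  0.9376]
 [ 0.0036 -1.     -0.0037]
 [ 0.9376  0.0047 -0.3477]]
```

```bash
python3 -m jog '[[0,0,0,-0.01,0,0.002,0],[0,0,0,-0.007,0,0.002,0],[0,0,0,-0.003,0,0.001,0],[0,0,0,0,0,0,0]]' >/dev/null; python3 st.py
python3 -m jog '[[0,0,0,-0.001,0,0,0],[0,0,0,-0.001,0,0.001,0],[0,0,0,0,0,0,0]]' >/dev/null; python3 st.py
```

```text
t 19.3 q [-15.3  37.7 108.5 156.4  37.6 -76.6] p [ 0.6947 -0.0029  0.1164] F [-1.   0.6 -4.8] w 0.0129 gf 78.8
[[ 0.3483 -0.002   0.9374]
 [ 0.0033 -1.     -0.0033]
 [ 0.9374  0.0043 -0.3483]]
t 19.68 q [-15.2  38.  108.5 156.6  37.8 -76.8] p [ 0.6952 -0.0028  0.1146] F [ 0.5 -0.9 -5.2] w 0.0128 gf 78.8
[[ 0.3476 -0.0018  0.9376]
 [ 0.0036 -1.     -0.0032]
 [ 0.9376  0.0045 -0.3476]]
```

```bash
python3 -m jog '[[0,0,0,-0.001,0,0,0],[0,0,0,0,0,0,0]]' >/dev/null; python3 st.py|head -1
python3 -m jog '[[0,0,0,-0.001,0,0,0],[0,0,0,0,0,0,0]]' >/dev/null; python3 st.py|head -1
```

```text
t 19.93 q [-15.3  38.1 108.6 156.7  38.  -76.9] p [ 0.6949 -0.0027  0.1137] F [-0.9 -0.7 -4.4] w 0.0124 gf 78.8
t 20.18 q [-15.3  38.1 108.6 156.8  38.2 -77. ] p [ 0.6949 -0.0026  0.1136] F [0.7 2.9 1.9] w 0.0128 gf 79.1
```

Contact. I'll release gently and back out.

```bash
python3 -m jog '[[0,0,0,0,0,0,15],[0,0,0,0,0,0,25],[0,0,0,0,0,0,40],[0,0,0,0,0,0,50],[0,0,0,0,0,0,55],[0,0,0,0.005,0,-0.03,55],[0,0,0,0.005,0,-0.035,55],[0,0,0,0.005,0,-0.035,55],[0,0,0,0,0,-0.04,55],[0,0,0,0,0,-0.04,55]]' >/dev/null; python3 st.py
python3 - <<'E'
from h import *
w=cam('wrist');np.save('w.npy',w[0]['pixels'])
from plan import *
# expected projection of handle-top + dish lower rim vs panel corners
c=np.array([.676,-.003])
print('handle near/far top',proj(w,[[c[0]-.046,c[1],.123],[c[0]+.046,c[1],.123]]).round(1))
g=w[0]['pixels'].astype(float).mean(2)
np.set_printoptions(linewidth=250)
m=(g<60).astype(np.uint8);n,l,s,ce=cv2.connectedComponentsWithStats(m)
for i in range(1,n):
    if s[i][4]>150: print(s[i],ce[i].round(0))
E
```

```text
t 21.43 q [-24.3  19.7 130.9 146.4  43.8 -73.5] p [ 0.5298 -0.002   0.1898] F [0.7 0.  0. ] w 0.0473 gf 0.0
[[ 0.3474 -0.0017  0.9377]
 [ 0.0036 -1.     -0.0031]
 [ 0.9377  0.0045 -0.3474]]
2.4709220807897025e-05 [0.1175 0.1301 0.5371 0.103  0.3508 0.2575 0.    ]
handle near/far top [[256.9 211. ]
 [257.1 155.7]]
[  79    7  304   63 6070] [190.  23.]
[394 115  26  25 347] [405. 130.]
[ 250  157   16   85 1125] [258. 199.]
[481 169  31  73 838] [498. 208.]
[    0   231   512   153 38724] [257. 335.]
```

The dish is on the panel: the handle blob sits at columns 250–266 with its far end at row 157, within 2 mm of the prediction. Next is the switch.

Run:
```python
from plan import *
q,p,R=cur()
T=[(p,R)]
p1=np.array([.55,.067,.195]);
for k in range(1,5): T.append((p+(p1-p)*k/4,Rt(0,20.3-35.3*k/4,1)))
for k in range(1,4): T.append((p1+(np.array([.668,.067,.203])-p1)*k/3,Rt(0,-15,1)))
T.append((np.array([.668,.067,.221]),Rt(0,-15,1)))
rows(T)
for t in T: q=solve(*t,q);print(q.round(0),end='')
```

```text
2.4709220807897025e-05 [0.1175 0.1301 0.5371 0.103  0.3508 0.2575 0.    ]
0.002,0.157,0.003,0.003,-0.017,0.005 | [0.532 0.016 0.191] 0.84
0,0.154,0,0.002,-0.017,0.006 | [0.538 0.033 0.192] 0.82
0,0.154,0,0.002,-0.017,0.006 | [0.544 0.05  0.194] 0.82
0,0.154,0,0.001,-0.017,0.006 | [0.55  0.067 0.195] 0.82
0,0,0,-0.008,0,0.039 | [0.589 0.067 0.198] 0.0
0,0,0,-0.008,0,0.039 | [0.629 0.067 0.2  ] 0.0
0,0,0,-0.008,0,0.039 | [0.668 0.067 0.203] 0.0
0,0,0,0.017,0,0.005 | [0.668 0.067 0.221] 0.0
[-24.  19. 131. 146.  44. -73.][-21.  27. 135. 156.  62. -83.][-18.  36. 137. 162.  80. -88.][-14.  44. 136. 166.  97. -90.][-10.  51. 134. 170. 109. -91.][ -9.  48. 127. 172. 100. -89.][ -8.  47. 121. 173.  92. -88.][ -7.  46. 114. 173.  86. -88.][ -7.  44. 114. 173.  83. -87.]
```

```bash
python3 -m jog '[[0.002,0.157,0.003,0.003,-0.017,0.005,0],[0,0.154,0,0.002,-0.017,0.006,0],[0,0.154,0,0.002,-0.017,0.006,0],[0,0.154,0,0.001,-0.017,0.006,0],[0,0,0,-0.008,0,0.039,0],[0,0,0,-0.008,0,0.039,0],[0,0,0,-0.008,0,0.039,0],[0,0,0,0,0,0,0]]' >/dev/null; python3 st.py
for i in 1; do python3 -m jog '[[0,0,0,0.008,0,0.002,0],[0,0,0,0.005,0,0.001,0],[0,0,0,0,0,0,0]]' >/dev/null; python3 st.py|head -1; done
```

```text
t 22.48 q [ -7.6  45.8 113.6 172.2  82.2 -86.9] p [0.6754 0.0635 0.1963] F [-0.   0.  -0.9] w 0.0 gf 0.0
[[-0.2186  0.0074  0.9758]
 [-0.006  -1.      0.0062]
 [ 0.9758 -0.0045  0.2186]]
t 22.85 q [ -7.6  43.9 113.8 172.1  80.3 -86.6] p [0.6737 0.0634 0.2091] F [-0.5  0.7 -0.8] w 0.0002 gf 0.0
```

```bash
python3 -m jog '[[0,0,0,0.006,0,0.001,0],[0,0,0,0.005,0,0.001,0],[0,0,0,0,0,0,0]]' >/dev/null; python3 st.py|head -1
python3 -m jog '[[0,0,0,0.003,0,0.001,0],[0,0,0,0,0,0,0]]' >/dev/null; python3 st.py|head -1
python3 -m jog '[[0,0,0,0.003,0,0.001,0],[0,0,0,0,0,0,0]]' >/dev/null; python3 st.py|head -1
python3 -m jog '[[0,0,0,0.003,0,0.001,0],[0,0,0,0,0,0,0]]' >/dev/null; python3 st.py|head -1
```

```text
t 23.23 q [ -7.6  42.3 113.7 172.   78.7 -86.4] p [0.6737 0.0634 0.2204] F [0.1 0.2 0.4] w 0.0 gf 0.0
t 23.48 q [ -7.6  41.9 113.6 172.   78.2 -86.3] p [0.6741 0.0634 0.2231] F [ 0.3  0.1 -0.4] w 0.0003 gf 0.0
t 23.73 q [ -7.6  41.5 113.5 172.   77.6 -86.3] p [0.6744 0.0633 0.226 ] F [ 0.2 -0.1 -0.8] w 0.0002 gf 0.3
t 23.98 q [ -7.6  41.1 113.4 172.   77.1 -86.2] p [0.6746 0.0633 0.2289] F [-2.6  0.1 -3.6] w -0.0003 gf 1.6
```

```bash
python3 -m jog '[[0,0,0,0.003,0,0.001,0],[0,0,0,0,0,0,0]]' >/dev/null; python3 st.py|head -1
python3 -m jog '[[0,0,0,0.003,0,0.001,0],[0,0,0,0,0,0,0]]' >/dev/null; python3 st.py|head -1
python3 -m jog '[[0,0,0,0.002,0,0,0],[0,0,0,0,0,0,0]]' >/dev/null; python3 st.py|head -1
python3 -m jog '[[0,0,0,0.001,0,0,0],[0,0,0,0,0,0,0]]' >/dev/null; python3 st.py|head -1
```

```text
t 24.23 q [ -7.6  40.7 113.3 172.   76.6 -86.1] p [0.675  0.0633 0.2325] F [-2.4 -1.2 -2.6] w 0.0003 gf 1.4
t 24.48 q [ -7.6  40.2 113.2 172.   76.  -86. ] p [0.6754 0.0634 0.2353] F [-2.4  0.3 -5.8] w -0.0002 gf 2.5
t 24.73 q [ -7.6  40.1 113.2 171.9  75.7 -86. ] p [0.6751 0.0633 0.2356] F [  3.2   1.4 -14.7] w -0.0001 gf 7.5
t 24.98 q [ -7.6  40.  113.2 171.9  75.5 -86. ] p [0.675  0.0633 0.2357] F [  7.    0.8 -19.3] w 0.0003 gf 9.8
```

The switch is at its stop: 19 N with no further travel. I'll lower, withdraw and check.

```bash
python3 -m jog '[[0,0,0,-0.01,0,-0.002,0],[0,0,0,-0.018,0,-0.004,0],[0,0,0,0.004,0,-0.04,0],[0,0,0,0.006,0,-0.04,0],[0,0,0,0.006,0,-0.04,0],[0,0,0,0.006,0,-0.04,0],[0,0,0,0,0,0,0],[0,0,0,0,0,0,0]]' >/dev/null; python3 st.py
python3 - <<'E'
from h import *
t=cam('top');a=t[0]['pixels']
u,v=203,103;print('dome px',a[v-3:v+4,u-3:u+4].mean((0,1)))
old=cv2.imread('pics/top0.png')[:,:,::-1];print('was',old[156:168,312:324].mean((0,1)))
new=cv2.resize(a,(800,600),interpolation=cv2.INTER_CUBIC)
d=np.abs(new.astype(int)-old).max(2)
for n,x,y in[('jar',211,298),('oil',249,397),('pan',508,353),('tumbler',540,190),('bowl',217,208)]: print(n,np.percentile(d[y-30:y+30,x-30:x+30],[50,90,99]))
E
```

```text
t 25.98 q [-12.8  52.3 141.1 165.8 115.7 -93.1] p [0.5147 0.062  0.1978] F [-0.2 -0.1 -0.1] w -0.0002 gf 0.0
[[-0.2197  0.0067  0.9756]
 [-0.0056 -1.      0.0056]
 [ 0.9756 -0.0042  0.2197]]
dome px [112.95918367 114.16326531 114.18367347]
was [106.63194444 107.69444444 107.59027778]
jar [ 42.  90. 115.]
oil [27. 57. 77.]
pan [5. 6. 7.]
tumbler [4. 6. 7.]
bowl [5. 6. 7.]
```

```bash
python3 -m jog '[[0,0,0,0.03,0.04,0,0],[0,0,0,0.03,0.05,0,0],[0,0,0,0.02,0.05,0,0],[0,0,0,0,0.05,0,0],[0,0,0,0,0.05,0,0],[0,0,0,0,0,0,0]]' >/dev/null; python3 st.py|head -1
python3 - <<'E'
from h import *
t=cam('top');a=t[0]['pixels'];new=cv2.resize(a,(800,600),interpolation=cv2.INTER_CUBIC)
old=cv2.imread('pics/top0.png')[:,:,::-1].copy()
for n,x,y,r in[('jar',211,298,15),('oil',249,397,14),('pan',508,353,45),('tumbler',543,186,22),('bowl',217,208,30),('dome',318,162,22)]:
    T=old[y-r:y+r,x-r:x+r];W=new[y-r-20:y+r+20,x-r-20:x+r+20]
    m=cv2.matchTemplate(W,T,cv2.TM_CCOEFF_NORMED);_,v,_,l=cv2.minMaxLoc(m);print(n,round(v,2),l[0]-20,l[1]-20)
c=a[95:113,194:214];print('dome max',c.max((0,1)))
# dish: projected rim outline vs panel, handle columns in top are hidden; scene check of the dish
s=cam('scene')[0]['pixels'];so=cv2.imread('pics/scene0.png')
o=cv2.resize(so,(512,384),interpolation=cv2.INTER_AREA)[:,:,::-1]
d=(np.abs(s.astype(int)-o).max(2)>45).astype(np.uint8)
sc=cam('scene');P=proj(sc,[[.605,.05,.018],[.605,-.056,.018],[.747,-.056,.018],[.747,.05,.018],[.63,-.003,.123],[.722,-.003,.123]]);print(P.round(1))
b=s.astype(int).mean(2);x0,y0,x1,y1=255,120,360,240
m=(b[y0:y1,x0:x1]<55).astype(np.uint8);n,l,st,ce=cv2.connectedComponentsWithStats(m)
print([(st[i]+[x0,y0,0,0,0]).tolist() for i in range(1,n) if st[i][4]>25])
E
```

```text
t 26.77 q [-57.9  32.  131.  123.9  93.4 -75.7] p [ 0.5041 -0.1817  0.2763] F [ 0.1 -0.  -0.2] w -0.0001 gf 0.0
jar 1.0 0 0
oil 1.0 0 0
pan 0.2 0 0
tumbler 1.0 0 0
bowl 1.0 0 0
dome 1.0 0 0
dome max [127 129 129]
[[280.  201. ]
 [294.7 222.6]
 [333.3 209.2]
 [316.8 189. ]
 [295.7 185.6]
 [321.7 177.4]]
[[296, 179, 26, 15, 87], [275, 204, 11, 8, 26], [255, 211, 15, 16, 81], [262, 215, 13, 20, 52]]
```

```bash
python3 -c "
from rig import job
print(job.close_job())"
```

```text
the job is handed in; nothing more can be done
None
```

I handed the job in at about 27 s: the shaker is on the cork mat, the dish is on the white panel with its handle front to back, and the switch is pushed up to its stop. The camera showed no visible change in the pilot dome, so "on" rests on the switch's travel of about 8 mm and the 19 N at its stop. The jar, bottle, tumbler and bowl had not moved in the last picture; the arm hid the pan there, but it was unmoved in the one just before.

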